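# Put three mixed-up condiments back in their own holders

### The job

Someone has put three condiments back in one another's places: the black-headed pepper grinder stands in the black wire sauce caddy, the hot sauce bottle in the light wooden spice tray, and the red-capped spice jar in the dark wooden salt-and-pepper stand. Put the pepper grinder beside the pink salt in the salt-and-pepper stand, the hot sauce beside the soy sauce in the sauce caddy, and the red-capped jar beside the other spice jar in the spice tray, each standing fully down and upright in its place; the cork mat is free for parking one of them meanwhile. Let nothing fall over, and leave the three that are already right in their places.

Things in the scene. Friction and masses are not known exactly. Their poses are not given: they have to be found in the camera images.
- pepper_grinder: Pepper grinder: round clear glass jar with dark contents and a black plastic head on top; 48 mm across all the way up, 135 mm tall (glass to 88 mm, head above). Origin at the centre of its underside, z up along it, yaw without meaning. 0.2 to 0.3 kg. At the start it stands in one place of the sauce caddy; it belongs in the salt-and-pepper stand.
- hot_sauce: Hot sauce: round bottle, pink-red contents, green and white label, dark red cap, 183 mm tall. 48 mm across up to 89 mm high; above that it takes the grip like an even cone, down to 22 mm at the top (33 mm wide at 142 mm). Origin at the centre of its underside, z up along it, yaw without meaning. 0.24 to 0.38 kg. Starts in a cell of the spice tray, belongs in the sauce caddy.
- spice_jar_a: Spice jar with brown label and red cap: round, 45 mm across all the way up, 106 mm tall (red cap from 85 mm up). Origin at the centre of its underside, z up along it, yaw without meaning. About 0.1 kg. At the start it stands in one recess of the salt-and-pepper stand; it belongs in the spice tray.
- pink_salt: Pink-salt grinder: round glass jar with pink contents and a white head, 48 mm across, 142 mm tall. Origin at the centre of its underside, z up along it, yaw without meaning. It already stands in its right place, in one recess of the salt-and-pepper stand, and stays there.
- soy_bottle: Soy sauce bottle: round glass bottle with dark contents and yellow cap, 58 mm across, 208 mm tall, narrower above. Origin at the centre of its underside, z up along it, yaw without meaning. It already stands in its right place, in one place of the sauce caddy, and stays there.
- spice_jar_b: Spice jar with green-leaf label and white and blue cap: round, 47 mm across, 98 mm tall. Origin at the centre of its underside, z up along it, yaw without meaning. It already stands in its right place, in one cell of the spice tray, and stays there.
- mill_stand: Salt-and-pepper stand: dark wooden block 88 (x) x 172 (y) x 22 (z) mm, fixed; two round recesses 61 mm wide, 14 mm deep, at y = +39 and -39 mm on its y axis, floors at z = 8 mm. Origin under its centre on the worktop, z up. At the start one recess (either) holds the pink salt, the other the red-capped spice jar.
- sauce_caddy: Sauce caddy, black steel, fixed: base plate 80 (x) x 160 (y) mm, top at z = 6 mm; two wire rings 67 mm wide inside, top at z = 47 mm, at y = +39 and -39 mm on its y axis; wire handles 68 mm high at y = +-77 mm. Origin under its centre on the worktop, z up. At the start one ring (either) holds the soy sauce, the other the pepper grinder.
- spice_tray: Spice tray: light wooden tray 76 (x) x 148 (y) mm, fixed; two cells 64 x 65 mm inside, at y = +35 and -35 mm on its y axis, floors at z = 6 mm; long walls 29 mm high, ends 38, divider 26. Origin under its centre on the worktop, z up. At the start one cell (either) holds the white-and-blue-capped spice jar, the other the hot sauce.
- cork_mat: Round cork mat, 92 mm across, 8 mm thick, fixed and empty, near the back edge of the island: a free spot where a thing can be stood for the moment. Origin at the centre of its underside, top at z = 8 mm.

How it is judged:
By the outcome, as a careful person would: the job done as asked, in the order asked, and still so for the second after the job is handed in, with the robot touching nothing.
It also fails if it takes over 120 s, if anything falls off the work surface, if the arm or the gripper's body presses on something with over 40 N, if the wrist force passes 120 N, or if a joint passes its speed limit or range.

### The arm

A 6-joint arm with a two-finger parallel gripper is mounted at the origin on the work surface; the furniture and walls round the work are solid. World frame = base frame: x ahead of the robot, y to its left, z up, the work surface at z = 0. Lengths are in m, angles in rad, forces in N, time in s.
With the tool pointing down it reaches from about 0.4 to 0.825 m from the base axis. Payload 7 kg.
Tool frame: the origin (TCP) lies midway between the tips of the shut fingers; the grasp point (between the pads) lies hold_point_z behind it (hold_point_z is the distance from the TCP to the grasp point, in m); z points along the fingers, y is the line along which they close (so a half turn about z gives the same grasp; the last joint's range is limited). The gripper opens to 88 mm and grips with 3 to 60 N. Pads are 19 mm wide; open, the fingers measure 130 mm over their backs; the gripper's body (78 mm by 193 mm) begins 47 mm behind the grasp point.
Start: joints at [-0.923, 0.359, 0.012, 0, -1.224, -0.288], TCP at [0.238, -0.632, 0.227] pointing down, gripper open.
Joint ranges: [-3.07, 3.07], [-1.43, 2.12], [-1.02, 1.25], [-3.03, 1.67], [-3.05, -0], [-3.03, 3.03]. Speed limits (rad/s): [2.39, 2.39, 3.01, 3.14, 3.14, 3.14].

### API

Orientations are given as [roll, pitch, yaw] about the fixed x, y, z axes, in that order (R = Rz(yaw) Ry(pitch) Rx(roll)).
In Python, from station import * gives the robot as it stands.
- The arm moves only by the tool apply_moves, never from a script. Its argument "steps" is a list of rows, each an object with "translation": the shift along the world's x, y, z scaled (see below), a list of three; "rotation": the turn, a rotation vector about the world's x, y, z scaled (see below), a list of three. A call has exactly 10 rows; each row is the pose to reach, as a shift and turn from the pose commanded when the call began; what a row does not reach only later rows make up. The controller multiplies each number of a shift by 250 mm and each number of a turn by 30 degrees. A row lasts 1/12 s, in which the tool goes at most 41.7 mm and 7.16 degrees, less where a joint would pass 70% of its speed; a pose out of reach is approached as far as the arm can. A call with a number of a shift or a turn outside -1 to 1 is refused whole. A call with a gripper value outside its range is refused whole. "jaw" is the closure, from -1 (fully open) to 1 (shut), so that 0 is half open, set as the call begins (left out, the last holds). The fingers move at their own pace and stop on an object; "newtons" is the grip in N (left out, the last holds). Time passes only in rows, so rows that repeat a pose let the fingers close, or fill a call up. It gives the time, the measured TCP pose, the force, the opening and the grip force at its end, in the units of the state.
- get_state(): the state, without advancing time (a new reading comes with each control period).
- grab_frame(name): name is "side" or "top" or "wrist"; returns the picture (480x640x3 uint8, blue, green, red); there is no depth.
- camera_model(name): a dict with "fx", "fy", "cx", "cy" (pixels), "k1" (the pictures are not rectified: a ray, as slopes to the right and down, at radius r is drawn at 1 + k1 r^2 times it, then the intrinsics apply), "xyz" and "rotation" of the camera in the world. Camera axes: x right, y down, z forward; pixel columns grow to the right and rows downward; lengths in m; the calibration is good to about 2 mm. A picture is of the moment at which its call begins: read the wrist's pose just before it. camera_model takes no time and is no camera call; for the wrist camera it gives the pose at the moment of the call.
- job_done(): hands the job in; it is judged then, once.
The state is a dict: "t": time; "q": joint angles; "qd": joint speeds; "joint_efforts": joint torques, N m; "eef_pos": TCP position; "ee_rot": TCP orientation; "force": force on the tool from outside, world axes, zero at the start; "moment": the same for the moment, N m; "width": finger opening in m; "gripper_force": force on a finger pad.
Only numpy, scipy, OpenCV 4.12 (cv2) and the standard library are available. Lean on these libraries where they do the work, as an engineer would, in place of code of your own. Each camera call takes 0.05 s, during which the arm holds its last target. There are 200 camera calls.

## Working session

There is one attempt and no reset: what is moved stays moved. The work goes in short steps, Python scripts to look and compute and a tool call to move; the robot and the scene stay as the last step left them, time stands still between calls to the robot, and variables do not carry over. Pictures are saved under pics/ and viewed, at most 14 in all, crops included, and the job is handed in when it is done.

Besides the shell and the picture viewer there is one more tool, called by a JSON object that holds its "api" and its "payload". apply_moves: Moves the arm, as the interface text tells. Shifts and turns lie within -1 to 1; 1 stands for 250 mm of shift or 30 degrees of turn. Its arguments: {"type":"object","properties":{"steps":{"type":"array"},"jaw":{"type":"number"},"newtons":{"type":"number"}},"required":["steps"]}

```bash
mkdir -p pics; ls
python3 - <<'E'
from station import *
import cv2,json
s=get_state();print(s)
for n in("top","side","wrist"):
    c=camera_model(n);print(n,c)
    cv2.imwrite(f"pics/{n}0.png",grab_frame(n))
E
```

```text
pics
{'t': 0.0, 'q': array([-9.22920695e-01,  3.59417403e-01,  1.10756980e-02, -3.65019018e-04,
       -1.22411568e+00, -2.88092425e-01]), 'qd': array([ 0.00035823,  0.00075071,  0.00037032,  0.00209692, -0.00048656,
       -0.00170228]), 'joint_efforts': array([-2.57476012e-05, -5.82713449e+01,  2.93054062e+01,  6.99748322e+00,
        6.92470014e-03, -2.23899474e-04]), 'eef_pos': array([ 0.23745057, -0.63133303,  0.22560761]), 'ee_rot': array([ 3.13990255e+00, -1.42995028e-04, -2.78193364e+00]), 'force': array([-0.4958218 , -0.01245944, -1.05816096]), 'moment': array([0.03392464, 0.02196979, 0.01704074]), 'gripper_force': 0.0, 'width': 0.08788789555239629}
top {'fx': 624.3961657011884, 'fy': 624.3961657011884, 'cx': 298.38523405640206, 'cy': 242.69084048296807, 'k1': -0.15338662071749046, 'xyz': array([-0.47612474,  0.20318335,  1.29406239]), 'rotation': array([-2.49200958,  0.01153247, -1.79116534])}
side {'fx': 611.5144908800112, 'fy': 611.5144908800112, 'cx': 318.18966949156163, 'cy': 249.36168901095164, 'k1': -0.2091468932645646, 'xyz': array([-0.19967702, -1.17250948,  0.77339438]), 'rotation': array([-2.06964305,  0.01605858, -0.51649568])}
wrist {'fx': 332.8613527202194, 'fy': 332.8613527202194, 'cx': 314.61553053934864, 'cy': 248.5022744270163, 'k1': -0.037751039757280266, 'xyz': array([ 0.15863126, -0.66104833,  0.38358798]), 'rotation': array([ 2.82720082e+00, -7.72669193e-04,  1.92985268e+00])}
```

View pics/top0.png

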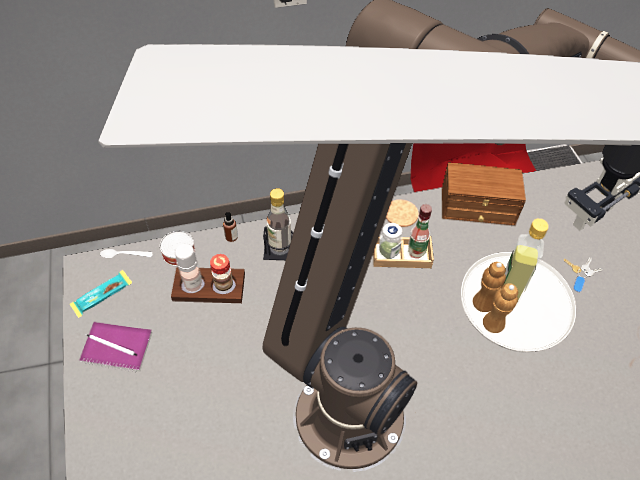

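View pics/side0.png

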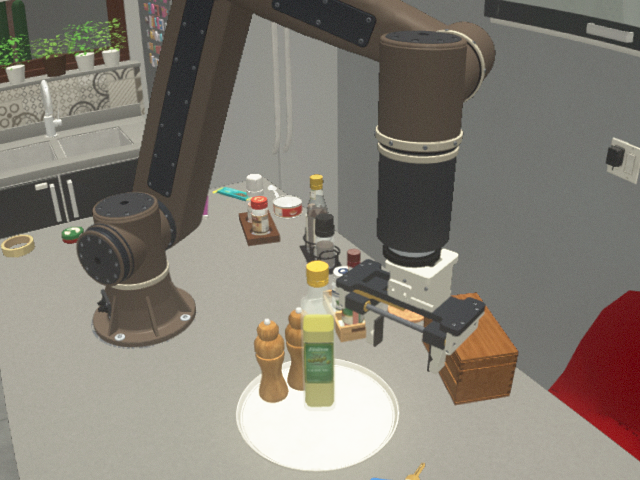

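The top view shows the mill stand at (208,285) with the red-capped jar on its right (220,262), the soy at (278,225), and the tray at (404,250) with the white-blue jar left and the hot sauce right (425,212). The mat is at (402,213), and the grinder is hidden by the arm. In the side view the grinder's head is at (325,222).

```bash
cat > h.py <<'E'
from station import *
import numpy as np, cv2
from scipy.spatial.transform import Rotation as R
from scipy.optimize import least_squares
def KRT(c):
    return R.from_euler('xyz',c['rotation']).as_matrix(), np.array(c['xyz'])
def proj(c,P):
    M,t=KRT(c); p=(np.atleast_2d(P)-t)@M; s=p[:,:2]/p[:,2:]
    s=s*(1+c['k1']*(s**2).sum(1,keepdims=True))
    return s*[c['fx'],c['fy']]+[c['cx'],c['cy']]
def ray(c,uv):
    M,t=KRT(c); d=(np.array(uv,float)-[c['cx'],c['cy']])/[c['fx'],c['fy']]; s=d.copy()
    for _ in range(20): s=d/(1+c['k1']*(s@s))
    v=M@np.r_[s,1]; return t,v/np.linalg.norm(v)
def onz(c,uv,z):
    t,v=ray(c,uv); return t+v*(z-t[2])/v[2]
def tri(obs):
    A=np.zeros((3,3));b=np.zeros(3);L=[ray(*o) for o in obs]
    for t,v in L:
        N=np.eye(3)-np.outer(v,v);A+=N;b+=N@t
    X=np.linalg.solve(A,b)
    return X,[round(1e3*np.linalg.norm(np.cross(X-t,v)),1) for t,v in L]
E
python3 - <<'E'
from h import *
np.set_printoptions(precision=3,suppress=True)
T,S,W=[camera_model(n) for n in("top","side","wrist")]
print('base',proj(T,[0,0,0]),proj(S,[0,0,0]),'tcp',proj(S,get_state()['eef_pos']))
for n,a,b in [('red',(220,258),(259,200)),('pink',(185,252),(254,178)),('soy',(277,191),(317,178)),('hot',(426,208),(354,253))]:
    print(n,*tri([(T,a),(S,b)]))
for n,a,z in [('st',(173,299),.0),('st',(244,301),.0),('st',(244,271),.022),('st',(176,268),.022),('trayFL',(375,265),0),('trayFR',(433,267),0),('mat',(402,213),.008),('caddyFL',(264,259),0),('caddyBL',(263,235),.006),('jb',(391,226),.104)]: print(n,onz(T,a,z))
print('pep',onz(S,(325,217),.141))
E
```

```text
base [[348.652 416.215]] [[144.43  315.618]] tcp [[403.461 354.984]]
red [0.394 0.209 0.115] [np.float64(3.7), np.float64(3.7)]
pink [0.412 0.286 0.145] [np.float64(0.6), np.float64(0.6)]
soy [0.484 0.052 0.212] [np.float64(2.7), np.float64(2.7)]
hot [ 0.378 -0.281  0.187] [np.float64(0.7), np.float64(0.7)]
st [0.387 0.341 0.   ]
st [0.342 0.171 0.   ]
st [0.415 0.157 0.022]
st [0.462 0.322 0.022]
trayFL [ 0.373 -0.171  0.   ]
trayFR [ 0.333 -0.313  0.   ]
mat [ 0.515 -0.289  0.008]
caddyFL [0.455 0.1   0.   ]
caddyBL [0.528 0.089 0.006]
jb [ 0.408 -0.213  0.104]
pep [ 0.459 -0.026  0.141]
```

View pics/wrist0.png

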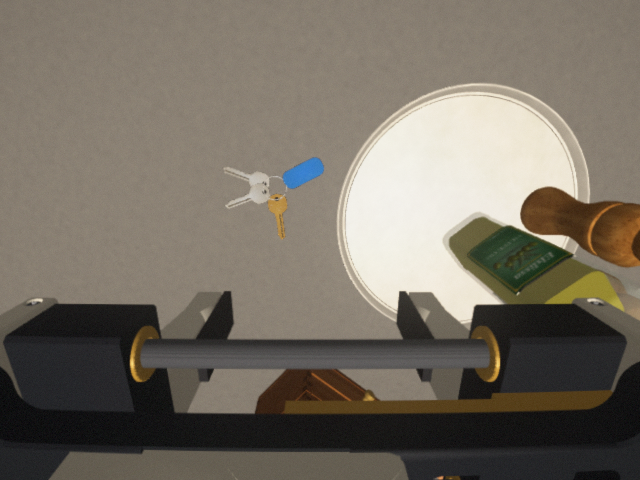

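Run:
```python
from h import *
import station
np.set_printoptions(precision=3,suppress=True)
print([k for k in dir(station) if not k.startswith('_')], getattr(station,'hold_point_z',None))
T,S=[camera_model(n) for n in("top","side")]
print('panel',*tri([(T,(103,142)),(S,(487,8))]),*tri([(T,(145,45)),(S,(487,8))]))
for z in(.7,.9,1.1): print(z,onz(T,(103,142),z),onz(T,(500,142),z))
for p in[(440,402),(425,322)]: print(onz(S,p,0 if p[0]==440 else .1))
for a,b in [((446,166),(427,321)),((521,170),(478,293))]: print('chest',*tri([(T,a),(S,b)]))
for z in(.6,.8,.9): print('elbowtop side ray',onz(S,(480,40),z))
```

```text
['Unreachable', 'camera_model', 'get_state', 'grab_frame', 'hold_point_z', 'job_done'] 0.0188
panel [0.91  0.29  0.409] [np.float64(294.6), np.float64(294.6)] [1.049 0.241 0.456] [np.float64(159.2), np.float64(159.2)]
0.7 [0.201 0.339 0.7  ] [ 0.073 -0.199  0.7  ]
0.9 [-0.027  0.293  0.9  ] [-0.112 -0.064  0.9  ]
1.1 [-0.255  0.248  1.1  ] [-0.297  0.072  1.1  ]
[ 0.393 -0.556  0.   ]
[ 0.432 -0.448  0.1  ]
chest [ 0.512 -0.406  0.094] [np.float64(50.0), np.float64(50.0)]
chest [ 0.443 -0.552  0.207] [np.float64(13.2), np.float64(13.2)]
elbowtop side ray [ 0.577 -0.374  0.6  ]
elbowtop side ray [-0.319 -1.295  0.8  ]
elbowtop side ray [-0.767 -1.756  0.9  ]
```

Run:
```python
from h import *
np.set_printoptions(precision=3,suppress=True)
T,S=[camera_model(n) for n in("top","side")]
print('oil',*tri([(T,(540,222)),(S,(318,267))]))
for p in[(446,166),(521,170),(524,200),(444,197)]:print('chest',onz(T,p,.1))
```

```text
oil [ 0.2   -0.456  0.297] [np.float64(2.5), np.float64(2.5)]
chest [ 0.573 -0.422  0.1  ]
chest [ 0.515 -0.618  0.1  ]
chest [ 0.415 -0.578  0.1  ]
chest [ 0.471 -0.377  0.1  ]
```

{"api": "apply_moves", "payload": {"steps": [{"translation":[0.1,0.04,0.05],"rotation":[0,0,0]},{"translation":[0.2,0.08,0.1],"rotation":[0,0,0]},{"translation":[0.3,0.12,0.15],"rotation":[0,0,0]},{"translation":[0.4,0.16,0.2],"rotation":[0,0,0]},{"translation":[0.5,0.2,0.25],"rotation":[0,0,0]},{"translation":[0.6,0.24,0.3],"rotation":[0,0,0]},{"translation":[0.7,0.28,0.35],"rotation":[0,0,0]},{"translation":[0.8,0.32,0.36],"rotation":[0,0,0]},{"translation":[0.8,0.32,0.36],"rotation":[0,0,0]},{"translation":[0.8,0.32,0.36],"rotation":[0,0,0]}], "jaw": -1}}

```text
t: 0.98
eef_pos: [0.4389, -0.5509, 0.3159]
ee_rot: [3.141, -0.0, -2.78]
force: [0.5, 0.2, 0.3]
width: 0.0878
gripper_force: 0.0
```

{"api": "apply_moves", "payload": {"steps": [{"translation":[0,0.1,0],"rotation":[0,0,0.1]},{"translation":[0,0.2,0],"rotation":[0,0,0.2]},{"translation":[0,0.3,0],"rotation":[0,0,0.3]},{"translation":[0,0.4,0],"rotation":[0,0,0.4]},{"translation":[0,0.5,0],"rotation":[0,0,0.5]},{"translation":[0,0.6,0],"rotation":[0,0,0.6]},{"translation":[0,0.7,0],"rotation":[0,0,0.7]},{"translation":[0,0.8,0],"rotation":[0,0,0.8]},{"translation":[0,0.9,0],"rotation":[0,0,0.9]},{"translation":[0,1,0],"rotation":[0,0,1]}]}}

```text
t: 1.82
eef_pos: [0.4364, -0.3012, 0.3162]
ee_rot: [3.141, -0.0, -2.257]
force: [0.9, -0.5, 0.4]
width: 0.0879
gripper_force: 0.0
```

{"api": "apply_moves", "payload": {"steps": [{"translation":[0,0.1,0],"rotation":[0,0,0.1]},{"translation":[0,0.2,0],"rotation":[0,0,0.2]},{"translation":[0,0.3,0],"rotation":[0,0,0.3]},{"translation":[0,0.4,0],"rotation":[0,0,0.4]},{"translation":[0,0.5,0],"rotation":[0,0,0.5]},{"translation":[0,0.6,0],"rotation":[0,0,0.6]},{"translation":[0,0.7,0],"rotation":[0,0,0.7]},{"translation":[0,0.8,0],"rotation":[0,0,0.8]},{"translation":[0,0.9,0],"rotation":[0,0,0.8]},{"translation":[0,0.9,0],"rotation":[0,0,0.8]}]}}

```text
t: 2.65
eef_pos: [0.437, -0.0748, 0.3164]
ee_rot: [-3.141, 0.001, -1.838]
force: [0.5, 0.4, 0.1]
width: 0.0874
gripper_force: 0.0
```

Run:
```python
from h import *
np.set_printoptions(precision=4,suppress=True)
s=get_state();c=camera_model("wrist");f=grab_frame("wrist");cv2.imwrite("pics/w1.png",f)
print(s['t'],s['eef_pos'],s['ee_rot'],s['force'],c['xyz'],c['rotation'])
cv2.imwrite("pics/top1.png",grab_frame("top"))
```

```text
2.65 [ 0.437  -0.0748  0.3164] [-3.1414  0.0008 -1.8379] [0.4602 0.4382 0.0914] [ 0.4145 -0.156   0.4742] [2.8271 0.0011 2.8739]
```

View pics/w1.png

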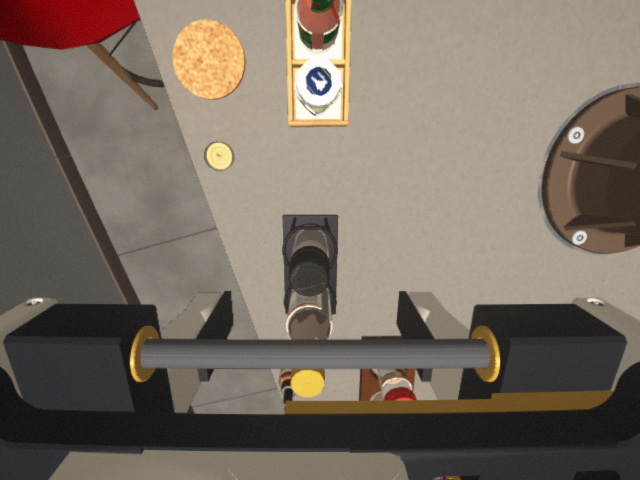

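View pics/top1.png

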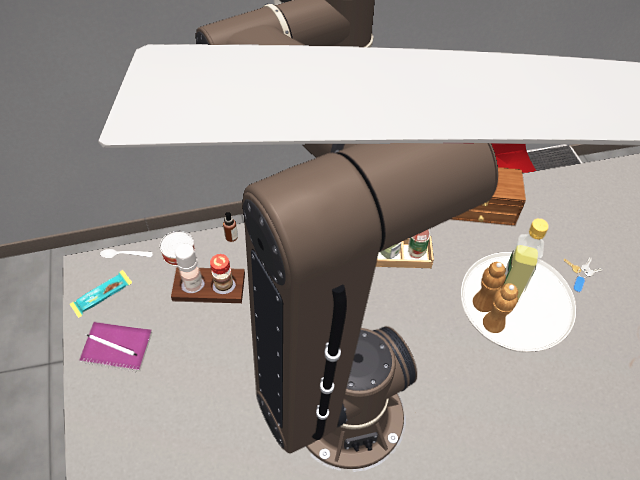

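The wrist view shows the grinder's head centred at (309,268), the caddy plate's end corners at (283,214) and (338,214), the tray's near-end corners at (290,126) and (348,125), jar B's cap at (318,82), and the mat at (208,59). The caddy and tray edges run along the image columns, so this tool yaw suits them. The new top view shows the stand and its red cap at (220,260), unobstructed.

```bash
cat > m1.py <<'E'
from h import *
np.set_printoptions(precision=4,suppress=True)
W=dict(fx=332.8613527202194,fy=332.8613527202194,cx=314.61553053934864,cy=248.5022744270163,k1=-0.037751039757280266,xyz=[.4145,-.1560,.4742],rotation=[2.8271,.0011,2.8739])
T,S=camera_model("top"),camera_model("side")
E
python3 - <<'E'
from m1 import *
u=np.array([.264,.964])
a,b=onz(W,(283,214),.006),onz(W,(338,214),.006); print('caddy end',a,b,np.linalg.norm(a-b),'ring-',(a+b)[:2]/2+.041*u,'ring+',(a+b)[:2]/2+.119*u)
print('pepper top',onz(W,(309,268),.141),'tri',*tri([(W,(309,268)),(S,(325,219))]))
a,b=onz(W,(290,126),.036),onz(W,(348,125),.036); print('tray +end',a,b,np.linalg.norm(a-b),'cell+',(a+b)[:2]/2-.039*u,'cell-',(a+b)[:2]/2-.109*u)
print('jb',onz(W,(318,82),.104)); print('mat',onz(W,(208,59),.008),*tri([(W,(208,59)),(T,(402,213))]))
print('stand',[onz(T,p,z)[:2] for p,z in [((173,299),0),((244,301),0),((244,271),.022),((176,268),.022)]])
for p in [(220,257),(221,262)]: print('red',onz(T,p,.114))
E
```

```text
caddy end [ 0.4852 -0.0713  0.006 ] [ 0.4093 -0.0505  0.006 ] 0.07875328440369558 ring- [ 0.4581 -0.0214] ring+ [0.4786 0.0538]
pepper top [ 0.4552 -0.0319  0.141 ] tri [ 0.4555 -0.0311  0.1388] [np.float64(0.0), np.float64(0.0)]
tray +end [ 0.4398 -0.1811  0.036 ] [ 0.3701 -0.1632  0.036 ] 0.07203599921863003 cell+ [ 0.3946 -0.2097] cell- [ 0.3762 -0.2772]
jb [ 0.3965 -0.2103  0.104 ]
mat [ 0.5183 -0.2877  0.008 ] [ 0.5195 -0.2904  0.0021] [np.float64(1.0), np.float64(1.0)]
stand [array([0.3867, 0.3413]), array([0.3422, 0.1711]), array([0.4146, 0.1569]), array([0.4619, 0.3222])]
red [0.4022 0.2086 0.114 ]
red [0.3874 0.2084 0.114 ]
```

{"api": "apply_moves", "payload": {"steps": [{"translation":[-0.02,0.12,0],"rotation":[0,0,0]},{"translation":[-0.04,0.25,0],"rotation":[0,0,0]},{"translation":[-0.06,0.37,0],"rotation":[0,0,0]},{"translation":[-0.08,0.5,0],"rotation":[0,0,0]},{"translation":[-0.1,0.62,0],"rotation":[0,0,0]},{"translation":[-0.12,0.75,0],"rotation":[0,0,0]},{"translation":[-0.14,0.87,0],"rotation":[0,0,0]},{"translation":[-0.16,1,0],"rotation":[0,0,0]},{"translation":[-0.16,1,0],"rotation":[0,0,0]},{"translation":[-0.16,1,0],"rotation":[0,0,0]}]}}

```text
t: 3.58
eef_pos: [0.3976, 0.1734, 0.3161]
ee_rot: [3.141, -0.001, -1.838]
force: [-0.5, -0.4, 0.3]
width: 0.0879
gripper_force: 0.0
```

Run:
```python
from h import *
np.set_printoptions(precision=4,suppress=True)
s=get_state();c=camera_model("wrist");f=grab_frame("wrist");cv2.imwrite("pics/w2.png",f)
print(s['t'],s['eef_pos'],s['ee_rot'],s['q'],list(c['xyz']),list(c['rotation']))
```

```text
3.5833 [0.3976 0.1734 0.3161] [ 3.1411 -0.0011 -1.838 ] [ 0.8692 -0.104  -0.3281  0.0001 -1.3479 -1.1365] [np.float64(0.3753533705940526), np.float64(0.09253411386981186), np.float64(0.47405554411435896)] [np.float64(2.8290185293367793), np.float64(0.0005714925735262888), np.float64(2.8737029716358924)]
```

View pics/w2.png

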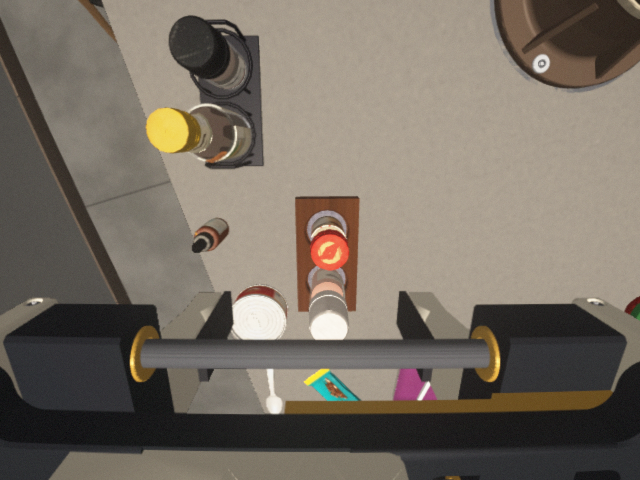

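The red cap is centred at (329,251), and the stand's corners are at (296,197), (359,197) and (297,311), square to the tool. The grinder's head top is around (194,43), with the soy's yellow cap at (173,130).

```bash
cat >> m1.py <<'E'
W2=dict(W,xyz=[.37535,.09253,.47406],rotation=[2.82902,.00057,2.87370])
u=np.array([.264,.964])
E
python3 - <<'E'
from m1 import *
print('red',onz(W2,(329,251),.114),*tri([(W2,(329,251)),(T,(220,259)),(S,(259,200))]))
a,b=onz(W2,(296,197),.022),onz(W2,(359,197),.022);print('stand',a,b,np.linalg.norm(a-b),'rec-',(a+b)[:2]/2+.047*u)
a,b=onz(W2,(297,311),.022),onz(W2,(358,311),.022);print('stand+',a,b,'rec-',(a+b)[:2]/2-.125*u)
print('pep',*tri([(W2,(193,43)),(W,(309,270)),(S,(325,219))]),onz(W2,(193,43),.141))
a,b=onz(W2,(263,37),.006),onz(W2,(263,165),.006);print('caddy',a,b,(b-a)/np.linalg.norm(b-a),'ring- guess',a[:2]+.041*u+.04*np.array([.964,-.264]),b[:2]-.119*u+.04*np.array([.964,-.264]))
E
```

```text
red [0.3913 0.2119 0.114 ] [0.3924 0.2103 0.1146] [np.float64(1.8), np.float64(3.0), np.float64(2.5)]
stand [0.4192 0.1556 0.022 ] [0.3365 0.1783 0.022 ] 0.08574728482741471 rec- [0.3903 0.2123]
stand+ [0.4666 0.3226 0.022 ] [0.377  0.3472 0.022 ] rec- [0.3888 0.2144]
pep [ 0.459  -0.0234  0.1325] [np.float64(2.5), np.float64(3.5), np.float64(2.1)] [ 0.4576 -0.0182  0.141 ]
caddy [ 0.4044 -0.0452  0.006 ] [0.4521 0.1036 0.006 ] [0.3052 0.9523 0.    ] ring- guess [ 0.4538 -0.0162] [ 0.4592 -0.0217]
```

{"api": "apply_moves", "payload": {"steps": [{"translation":[-0.01,0.08,0],"rotation":[0,0,0]},{"translation":[-0.026,0.154,-0.05],"rotation":[0,0,0]},{"translation":[-0.026,0.154,-0.2],"rotation":[0,0,0]},{"translation":[-0.026,0.154,-0.35],"rotation":[0,0,0]},{"translation":[-0.026,0.154,-0.5],"rotation":[0,0,0]},{"translation":[-0.026,0.154,-0.65],"rotation":[0,0,0]},{"translation":[-0.026,0.154,-0.8],"rotation":[0,0,0]},{"translation":[-0.026,0.154,-0.92],"rotation":[0,0,0]},{"translation":[-0.026,0.154,-1],"rotation":[0,0,0]},{"translation":[-0.026,0.154,-1],"rotation":[0,0,0]}]}}

```text
t: 4.47
eef_pos: [0.3898, 0.2078, 0.063]
ee_rot: [3.138, -0.007, -1.843]
force: [-1.2, -1.0, 0.4]
width: 0.0874
gripper_force: 0.0
```

{"api": "apply_moves", "payload": {"steps": [{"translation":[0,0,0],"rotation":[0,0,0]},{"translation":[0,0,0],"rotation":[0,0,0]},{"translation":[0,0,0],"rotation":[0,0,0]},{"translation":[0,0,0],"rotation":[0,0,0]},{"translation":[0,0,0],"rotation":[0,0,0]},{"translation":[0,0,0],"rotation":[0,0,0]},{"translation":[0,0,0],"rotation":[0,0,0]},{"translation":[0,0,0],"rotation":[0,0,0]},{"translation":[0,0,0],"rotation":[0,0,0]},{"translation":[0,0,0],"rotation":[0,0,0]}], "jaw": 1, "newtons": 20}}

```text
t: 5.3
eef_pos: [0.3913, 0.212, 0.0669]
ee_rot: [-3.141, 0.0, -1.839]
force: [-1.8, -0.1, 5.9]
width: 0.0442
gripper_force: 20.0
```

{"api": "apply_moves", "payload": {"steps": [{"translation":[0,0,0.04],"rotation":[0,0,0]},{"translation":[0,0,0.12],"rotation":[0,0,0]},{"translation":[0,0,0.24],"rotation":[0,0,0]},{"translation":[0,0,0.38],"rotation":[0,0,0]},{"translation":[0,0,0.52],"rotation":[0,0,0]},{"translation":[0,0,0.66],"rotation":[0,0,0]},{"translation":[0,0,0.8],"rotation":[0,0,0]},{"translation":[0,0,0.9],"rotation":[0,0,0]},{"translation":[0,0,0.96],"rotation":[0,0,0]},{"translation":[0,0,0.96],"rotation":[0,0,0]}]}}

```text
t: 6.13
eef_pos: [0.3922, 0.2126, 0.3099]
ee_rot: [-3.139, 0.005, -1.839]
force: [1.3, 1.3, -1.4]
width: 0.0441
gripper_force: 20.0
```

{"api": "apply_moves", "payload": {"steps": [{"translation":[0.01,-0.04,0],"rotation":[0,0,0]},{"translation":[0.03,-0.12,0],"rotation":[0,0,0]},{"translation":[0.06,-0.22,0],"rotation":[0,0,0]},{"translation":[0.08,-0.33,0],"rotation":[0,0,0]},{"translation":[0.11,-0.44,0],"rotation":[0,0,0]},{"translation":[0.14,-0.55,0],"rotation":[0,0,0]},{"translation":[0.17,-0.66,0],"rotation":[0,0,0]},{"translation":[0.2,-0.77,0],"rotation":[0,0,0]},{"translation":[0.22,-0.88,0],"rotation":[0,0,0]},{"translation":[0.25,-1,0],"rotation":[0,0,0]}]}}

```text
t: 6.97
eef_pos: [0.4525, -0.04, 0.3048]
ee_rot: [3.139, -0.001, -1.839]
force: [1.7, 0.4, -1.0]
width: 0.0441
gripper_force: 20.0
```

{"api": "apply_moves", "payload": {"steps": [{"translation":[0.03,-0.12,0],"rotation":[0,0,0]},{"translation":[0.06,-0.24,0],"rotation":[0,0,0]},{"translation":[0.09,-0.36,0],"rotation":[0,0,0]},{"translation":[0.12,-0.48,0],"rotation":[0,0,0]},{"translation":[0.16,-0.6,0],"rotation":[0,0,0]},{"translation":[0.19,-0.72,0],"rotation":[0,0,0]},{"translation":[0.22,-0.84,0],"rotation":[0,0,0]},{"translation":[0.25,-0.94,0],"rotation":[0,0,0]},{"translation":[0.262,-1,0],"rotation":[0,0,0]},{"translation":[0.262,-1,0],"rotation":[0,0,0]}]}}

```text
t: 7.8
eef_pos: [0.5182, -0.291, 0.3033]
ee_rot: [3.137, -0.0, -1.842]
force: [1.3, 0.3, -2.6]
width: 0.0444
gripper_force: 20.0
```

Run:
```python
from h import *
np.set_printoptions(precision=4,suppress=True)
s=get_state();c=camera_model("wrist");f=grab_frame("wrist");cv2.imwrite("pics/w3.png",f)
print(s['t'],s['eef_pos'],s['width'],list(c['xyz']),list(c['rotation']))
```

```text
7.8 [ 0.5182 -0.291   0.3033] 0.04438323947156719 [np.float64(0.4962955010553891), np.float64(-0.37205056065030234), np.float64(0.4611291218963829)] [np.float64(2.8283333045886963), np.float64(-0.004057548715140635), np.float64(2.8696476720312125)]
```

View pics/w3.png

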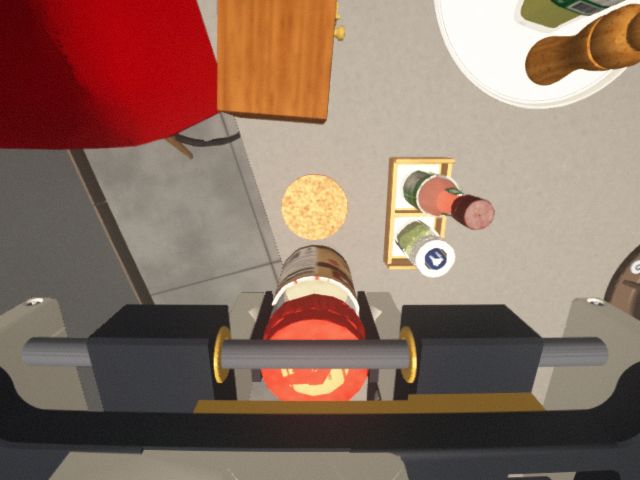

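The jar is held upright. The mat is at (314,207), the hot sauce cap at (479,213), the jar B cap at (434,259), and the tray's corners are at (392,159), (453,159) and (388,267).

```bash
cat >> m1.py <<'E'
W3=dict(W,xyz=[.49630,-.37205,.46113],rotation=[2.82833,-.00406,2.86965])
E
python3 - <<'E'
from m1 import *
print('mat',onz(W3,(314,207),.008),*tri([(W3,(314,207)),(W,(208,59)),(T,(402,213))]))
print('hot',onz(W3,(480,213),.189),*tri([(W3,(480,213)),(S,(354,254)),(T,(426,208))]))
a,b,c=onz(W3,(392,159),.044),onz(W3,(453,159),.044),onz(W3,(388,267),.044)
v=np.array([.964,-.264])
print(a,b,c,np.linalg.norm(a-b),np.linalg.norm(a-c)); print('cell-',(a+b)[:2]/2+.039*u,c[:2]-.109*u-.038*v)
E
```

```text
mat [ 0.5186 -0.2882  0.008 ] [ 0.5183 -0.2889  0.0053] [np.float64(1.2), np.float64(0.7), np.float64(1.9)]
hot [ 0.3766 -0.2795  0.189 ] [ 0.3772 -0.2803  0.1865] [np.float64(2.0), np.float64(2.3), np.float64(1.6)]
[ 0.4094 -0.3264  0.044 ] [ 0.3369 -0.3067  0.044 ] [ 0.4429 -0.1896  0.044 ] 0.07516104424941203 0.14085037865935318
cell- [ 0.3834 -0.2789] [ 0.3775 -0.2846]
```

{"api": "apply_moves", "payload": {"steps": [{"translation":[0,0.005,-0.06],"rotation":[0,0,0]},{"translation":[0,0.005,-0.18],"rotation":[0,0,0]},{"translation":[0,0.005,-0.32],"rotation":[0,0,0]},{"translation":[0,0.005,-0.46],"rotation":[0,0,0]},{"translation":[0,0.005,-0.6],"rotation":[0,0,0]},{"translation":[0,0.005,-0.72],"rotation":[0,0,0]},{"translation":[0,0.005,-0.82],"rotation":[0,0,0]},{"translation":[0,0.005,-0.88],"rotation":[0,0,0]},{"translation":[0,0.005,-0.92],"rotation":[0,0,0]},{"translation":[0,0.005,-0.935],"rotation":[0,0,0]}]}}

```text
t: 8.68
eef_pos: [0.5175, -0.2862, 0.0706]
ee_rot: [3.138, 0.0, -1.839]
force: [0.0, -0.4, -1.3]
width: 0.0441
gripper_force: 20.0
```

{"api": "apply_moves", "payload": {"steps": [{"translation":[0,0,-0.005],"rotation":[0,0,0]},{"translation":[0,0,-0.01],"rotation":[0,0,0]},{"translation":[0,0,-0.015],"rotation":[0,0,0]},{"translation":[0,0,-0.02],"rotation":[0,0,0]},{"translation":[0,0,-0.02],"rotation":[0,0,0]},{"translation":[0,0,-0.02],"rotation":[0,0,0]},{"translation":[0,0,-0.02],"rotation":[0,0,0]},{"translation":[0,0,-0.02],"rotation":[0,0,0]},{"translation":[0,0,-0.02],"rotation":[0,0,0]},{"translation":[0,0,-0.02],"rotation":[0,0,0]}]}}

```text
t: 9.52
eef_pos: [0.5192, -0.287, 0.0679]
ee_rot: [-3.141, 0.0, -1.839]
force: [0.2, -0.0, -0.7]
width: 0.044
gripper_force: 20.0
```

{"api": "apply_moves", "payload": {"steps": [{"translation":[0,0,-0.003],"rotation":[0,0,0]},{"translation":[0,0,-0.006],"rotation":[0,0,0]},{"translation":[0,0,-0.006],"rotation":[0,0,0]},{"translation":[0,0,-0.006],"rotation":[0,0,0]},{"translation":[0,0,-0.006],"rotation":[0,0,0]},{"translation":[0,0,-0.006],"rotation":[0,0,0]},{"translation":[0,0,-0.006],"rotation":[0,0,0]},{"translation":[0,0,-0.006],"rotation":[0,0,0]},{"translation":[0,0,-0.006],"rotation":[0,0,0]},{"translation":[0,0,-0.006],"rotation":[0,0,0]}]}}

```text
t: 10.35
eef_pos: [0.5192, -0.2871, 0.0669]
ee_rot: [-3.141, -0.0, -1.839]
force: [-1.5, 1.2, 5.9]
width: 0.0442
gripper_force: 20.0
```

{"api": "apply_moves", "payload": {"steps": [{"translation":[0,0,0],"rotation":[0,0,0]},{"translation":[0,0,0],"rotation":[0,0,0]},{"translation":[0,0,0],"rotation":[0,0,0]},{"translation":[0,0,0],"rotation":[0,0,0]},{"translation":[0,0,0],"rotation":[0,0,0]},{"translation":[0,0,0],"rotation":[0,0,0]},{"translation":[0,0,0],"rotation":[0,0,0]},{"translation":[0,0,0],"rotation":[0,0,0]},{"translation":[0,0,0],"rotation":[0,0,0]},{"translation":[0,0,0],"rotation":[0,0,0]}], "jaw": -1}}

```text
t: 11.18
eef_pos: [0.5192, -0.287, 0.0663]
ee_rot: [-3.142, 0.0, -1.839]
force: [0.0, 0.1, 0.3]
width: 0.0875
gripper_force: 0.0
```

{"api": "apply_moves", "payload": {"steps": [{"translation":[0,0,0.05],"rotation":[0,0,0]},{"translation":[0,0,0.12],"rotation":[0,0,0]},{"translation":[0,0,0.24],"rotation":[0,0,0]},{"translation":[0,0,0.38],"rotation":[0,0,0]},{"translation":[0,0,0.52],"rotation":[0,0,0]},{"translation":[0,0,0.66],"rotation":[0,0,0]},{"translation":[0,0,0.8],"rotation":[0,0,0]},{"translation":[0,0,0.9],"rotation":[0,0,0]},{"translation":[0,0,0.96],"rotation":[0,0,0]},{"translation":[0,0,0.96],"rotation":[0,0,0]}]}}

```text
t: 12.02
eef_pos: [0.5205, -0.2877, 0.3109]
ee_rot: [-3.135, -0.001, -1.839]
force: [-0.3, -0.5, 0.5]
width: 0.0876
gripper_force: 0.0
```

{"api": "apply_moves", "payload": {"steps": [{"translation":[-0.02,0.06,0],"rotation":[0,0,0]},{"translation":[-0.04,0.16,0],"rotation":[0,0,0]},{"translation":[-0.06,0.27,0],"rotation":[0,0,0]},{"translation":[-0.08,0.38,0],"rotation":[0,0,0]},{"translation":[-0.1,0.49,0],"rotation":[0,0,0]},{"translation":[-0.12,0.6,0],"rotation":[0,0,0]},{"translation":[-0.14,0.71,0],"rotation":[0,0,0]},{"translation":[-0.16,0.82,0],"rotation":[0,0,0]},{"translation":[-0.18,0.92,0],"rotation":[0,0,0]},{"translation":[-0.2,1,0],"rotation":[0,0,0]}]}}

```text
t: 12.85
eef_pos: [0.4684, -0.0355, 0.3057]
ee_rot: [3.141, 0.0, -1.839]
force: [0.8, 0.6, -0.3]
width: 0.0875
gripper_force: 0.0
```

{"api": "apply_moves", "payload": {"steps": [{"translation":[0,0.06,0],"rotation":[0,0,0]},{"translation":[0,0.12,0],"rotation":[0,0,0]},{"translation":[0,0.17,0],"rotation":[0,0,0]},{"translation":[0,0.2,0],"rotation":[0,0,0]},{"translation":[0,0.2,0],"rotation":[0,0,0]},{"translation":[0,0.2,0],"rotation":[0,0,0]},{"translation":[0,0.2,0],"rotation":[0,0,0]},{"translation":[0,0.2,0],"rotation":[0,0,0]},{"translation":[0,0.2,0],"rotation":[0,0,0]},{"translation":[0,0.2,0],"rotation":[0,0,0]}]}}

```text
t: 13.68
eef_pos: [0.4691, 0.0125, 0.3063]
ee_rot: [3.142, -0.0, -1.84]
force: [0.1, 0.7, -0.2]
width: 0.0878
gripper_force: 0.0
```

Run:
```python
from h import *
np.set_printoptions(precision=4,suppress=True)
s=get_state();c=camera_model("wrist");f=grab_frame("wrist")
cv2.imwrite("pics/w4.png",cv2.resize(f[100:320,200:460],None,fx=2.5,fy=2.5))
print(s['t'],s['eef_pos'],list(c['xyz']),list(c['rotation']))
print(proj(c,[[.458,-.0214,.141],[.456,-.031,.141],[.458,-.0214,.047]]))
```

```text
13.6833 [0.4691 0.0125 0.3063] [np.float64(0.44657256547534924), np.float64(-0.0684220027887353), np.float64(0.4641396925550625)] [np.float64(2.8279800858677957), np.float64(0.0009717066081340597), np.float64(2.8716650866751605)]
[[316.5131 193.1215]
 [315.872  182.9312]
 [316.174  181.7605]]
```

View pics/w4.png

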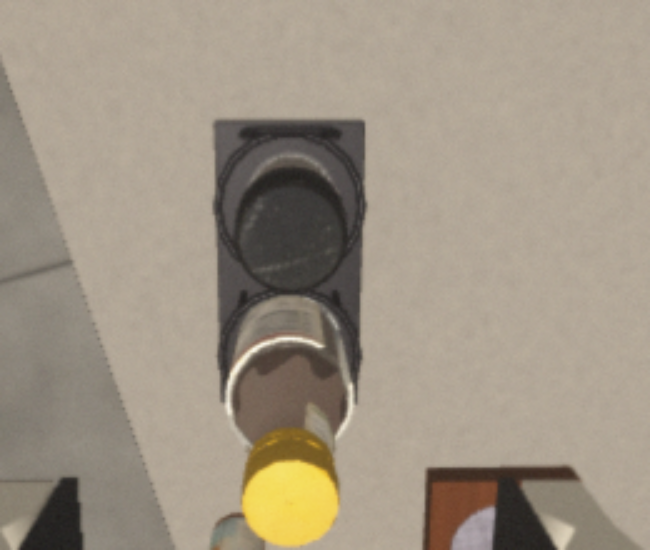

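The grinder's head top is centred at frame pixel (317,194) and its ring at (316,182). Both match the predictions for (0.458, -0.021).

{"api": "apply_moves", "payload": {"steps": [{"translation":[-0.03,-0.08,0],"rotation":[0,0,0]},{"translation":[-0.044,-0.136,-0.03],"rotation":[0,0,0]},{"translation":[-0.044,-0.136,-0.12],"rotation":[0,0,0]},{"translation":[-0.044,-0.136,-0.25],"rotation":[0,0,0]},{"translation":[-0.044,-0.136,-0.38],"rotation":[0,0,0]},{"translation":[-0.044,-0.136,-0.52],"rotation":[0,0,0]},{"translation":[-0.044,-0.136,-0.66],"rotation":[0,0,0]},{"translation":[-0.044,-0.136,-0.78],"rotation":[0,0,0]},{"translation":[-0.044,-0.136,-0.856],"rotation":[0,0,0]},{"translation":[-0.044,-0.136,-0.856],"rotation":[0,0,0]}]}}

```text
t: 14.57
eef_pos: [0.4554, -0.022, 0.0887]
ee_rot: [3.136, -0.004, -1.84]
force: [-0.8, 0.1, 0.1]
width: 0.0879
gripper_force: 0.0
```

{"api": "apply_moves", "payload": {"steps": [{"translation":[0,0,0],"rotation":[0,0,0]},{"translation":[0,0,0],"rotation":[0,0,0]},{"translation":[0,0,0],"rotation":[0,0,0]},{"translation":[0,0,0],"rotation":[0,0,0]},{"translation":[0,0,0],"rotation":[0,0,0]},{"translation":[0,0,0],"rotation":[0,0,0]},{"translation":[0,0,0],"rotation":[0,0,0]},{"translation":[0,0,0],"rotation":[0,0,0]},{"translation":[0,0,0],"rotation":[0,0,0]},{"translation":[0,0,0],"rotation":[0,0,0]}], "jaw": 1, "newtons": 30}}

```text
t: 15.4
eef_pos: [0.4585, -0.021, 0.0928]
ee_rot: [-3.141, 0.0, -1.839]
force: [-1.0, 0.7, 5.8]
width: 0.0473
gripper_force: 30.0
```

{"api": "apply_moves", "payload": {"steps": [{"translation":[0,0,0.04],"rotation":[0,0,0]},{"translation":[0,0,0.12],"rotation":[0,0,0]},{"translation":[0,0,0.24],"rotation":[0,0,0]},{"translation":[0,0,0.38],"rotation":[0,0,0]},{"translation":[0,0,0.52],"rotation":[0,0,0]},{"translation":[0,0,0.66],"rotation":[0,0,0]},{"translation":[0,0,0.8],"rotation":[0,0,0]},{"translation":[0,0,0.9],"rotation":[0,0,0]},{"translation":[0,0,0.95],"rotation":[0,0,0]},{"translation":[0,0,0.95],"rotation":[0,0,0]}]}}

```text
t: 16.23
eef_pos: [0.4591, -0.0208, 0.3324]
ee_rot: [-3.138, 0.002, -1.839]
force: [1.0, 0.7, -2.9]
width: 0.0474
gripper_force: 30.0
```

{"api": "apply_moves", "payload": {"steps": [{"translation":[-0.01,0.04,0],"rotation":[0,0,0]},{"translation":[-0.04,0.12,0],"rotation":[0,0,0]},{"translation":[-0.07,0.24,0],"rotation":[0,0,0]},{"translation":[-0.11,0.36,0],"rotation":[0,0,0]},{"translation":[-0.15,0.5,0],"rotation":[0,0,0]},{"translation":[-0.18,0.62,0],"rotation":[0,0,0]},{"translation":[-0.22,0.74,0],"rotation":[0,0,0]},{"translation":[-0.25,0.84,0],"rotation":[0,0,0]},{"translation":[-0.265,0.91,0],"rotation":[0,0,0]},{"translation":[-0.272,0.934,0],"rotation":[0,0,0]}]}}

```text
t: 17.07
eef_pos: [0.3884, 0.2145, 0.3274]
ee_rot: [3.139, -0.003, -1.837]
force: [0.6, -0.5, -2.8]
width: 0.0474
gripper_force: 30.0
```

{"api": "apply_moves", "payload": {"steps": [{"translation":[0,0,-0.04],"rotation":[0,0,0]},{"translation":[0,0,-0.12],"rotation":[0,0,0]},{"translation":[0,0,-0.22],"rotation":[0,0,0]},{"translation":[0,0,-0.34],"rotation":[0,0,0]},{"translation":[0,0,-0.46],"rotation":[0,0,0]},{"translation":[0,0,-0.56],"rotation":[0,0,0]},{"translation":[0,0,-0.64],"rotation":[0,0,0]},{"translation":[0,0,-0.68],"rotation":[0,0,0]},{"translation":[0,0,-0.7],"rotation":[0,0,0]},{"translation":[0,0,-0.7],"rotation":[0,0,0]}]}}

```text
t: 17.9
eef_pos: [0.3892, 0.2107, 0.1528]
ee_rot: [3.14, -0.004, -1.84]
force: [-0.2, 0.3, -2.2]
width: 0.047
gripper_force: 30.0
```

Run:
```python
from h import *
np.set_printoptions(precision=4,suppress=True)
s=get_state();c=camera_model("wrist");f=grab_frame("wrist");g=grab_frame("top")
cv2.imwrite("pics/w5.png",np.hstack([cv2.resize(f[150:450,180:480],(400,400)),cv2.resize(g[200:330,140:270],(400,400))]))
print(s['t'],s['eef_pos'],s['ee_rot'],list(c['xyz']),list(c['rotation']))
print(proj(c,np.c_[np.array([[.390,.2125],[.4188,.1556],[.3336,.179]]),[.022]*3]))
```

```text
17.9 [0.3892 0.2107 0.1528] [ 3.1399 -0.0035 -1.8404] [np.float64(0.36704827214467717), np.float64(0.13022111542715295), np.float64(0.31098025452283845)] [np.float64(2.831444066661135), np.float64(-0.0006717198691130744), np.float64(2.871326959500166)]
[[314.2341 240.9314]
 [264.4843 188.5883]
 [366.795  188.3546]]
```

View pics/w5.png

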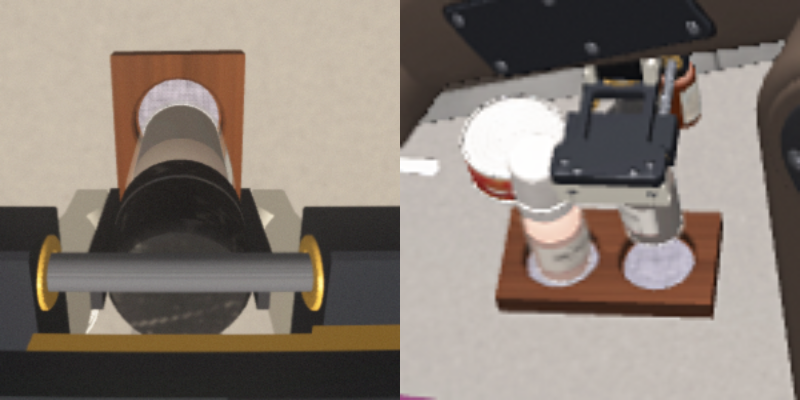

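In the wrist view (left half) the stand's end corners lie within 2 px of the prediction at the left and the recess is centred. In the top view (right half) the recess is free, directly below the grinder, with the pink salt beside it.

{"api": "apply_moves", "payload": {"steps": [{"translation":[0.002,0.002,-0.04],"rotation":[0,0,0]},{"translation":[0.002,0.002,-0.08],"rotation":[0,0,0]},{"translation":[0.002,0.002,-0.12],"rotation":[0,0,0]},{"translation":[0.002,0.002,-0.16],"rotation":[0,0,0]},{"translation":[0.002,0.002,-0.19],"rotation":[0,0,0]},{"translation":[0.002,0.002,-0.21],"rotation":[0,0,0]},{"translation":[0.002,0.002,-0.22],"rotation":[0,0,0]},{"translation":[0.002,0.002,-0.22],"rotation":[0,0,0]},{"translation":[0.002,0.002,-0.22],"rotation":[0,0,0]},{"translation":[0.002,0.002,-0.22],"rotation":[0,0,0]}]}}

```text
t: 18.83
eef_pos: [0.3909, 0.2133, 0.1003]
ee_rot: [-3.141, 0.001, -1.839]
force: [0.7, 0.7, -2.7]
width: 0.0473
gripper_force: 30.0
```

{"api": "apply_moves", "payload": {"steps": [{"translation":[0,0,-0.006],"rotation":[0,0,0]},{"translation":[0,0,-0.012],"rotation":[0,0,0]},{"translation":[0,0,-0.018],"rotation":[0,0,0]},{"translation":[0,0,-0.022],"rotation":[0,0,0]},{"translation":[0,0,-0.026],"rotation":[0,0,0]},{"translation":[0,0,-0.026],"rotation":[0,0,0]},{"translation":[0,0,-0.026],"rotation":[0,0,0]},{"translation":[0,0,-0.026],"rotation":[0,0,0]},{"translation":[0,0,-0.026],"rotation":[0,0,0]},{"translation":[0,0,-0.026],"rotation":[0,0,0]}]}}

```text
t: 19.67
eef_pos: [0.391, 0.2134, 0.0948]
ee_rot: [-3.141, 0.001, -1.839]
force: [-6.4, -0.9, 16.3]
width: 0.0469
gripper_force: 30.0
```

{"api": "apply_moves", "payload": {"steps": [{"translation":[0,0,0],"rotation":[0,0,0]},{"translation":[0,0,0],"rotation":[0,0,0]},{"translation":[0,0,0],"rotation":[0,0,0]},{"translation":[0,0,0],"rotation":[0,0,0]},{"translation":[0,0,0],"rotation":[0,0,0]},{"translation":[0,0,0],"rotation":[0,0,0]},{"translation":[0,0,0],"rotation":[0,0,0]},{"translation":[0,0,0],"rotation":[0,0,0]},{"translation":[0,0,0],"rotation":[0,0,0]},{"translation":[0,0,0],"rotation":[0,0,0]}], "jaw": -1}}

```text
t: 20.5
eef_pos: [0.3906, 0.213, 0.0933]
ee_rot: [3.142, -0.0, -1.839]
force: [0.3, 0.1, -0.2]
width: 0.0877
gripper_force: 0.0
```

{"api": "apply_moves", "payload": {"steps": [{"translation":[0,0,0.05],"rotation":[0,0,0]},{"translation":[0,0,0.14],"rotation":[0,0,0]},{"translation":[0,0,0.26],"rotation":[0,0,0]},{"translation":[0,0,0.38],"rotation":[0,0,0]},{"translation":[0,0,0.5],"rotation":[0,0,0]},{"translation":[0,0,0.62],"rotation":[0,0,0]},{"translation":[0,0,0.72],"rotation":[0,0,0]},{"translation":[0,0,0.8],"rotation":[0,0,0]},{"translation":[0,0,0.84],"rotation":[0,0,0]},{"translation":[0,0,0.84],"rotation":[0,0,0]}]}}

```text
t: 21.33
eef_pos: [0.3914, 0.2136, 0.3054]
ee_rot: [-3.14, 0.003, -1.839]
force: [0.5, 0.7, -0.3]
width: 0.0876
gripper_force: 0.0
```

{"api": "apply_moves", "payload": {"steps": [{"translation":[0.02,-0.06,0],"rotation":[0,0,0]},{"translation":[0.05,-0.16,0],"rotation":[0,0,0]},{"translation":[0.08,-0.27,0],"rotation":[0,0,0]},{"translation":[0.11,-0.38,0],"rotation":[0,0,0]},{"translation":[0.14,-0.49,0],"rotation":[0,0,0]},{"translation":[0.17,-0.6,0],"rotation":[0,0,0]},{"translation":[0.2,-0.7,0],"rotation":[0,0,0]},{"translation":[0.22,-0.8,0],"rotation":[0,0,0]},{"translation":[0.24,-0.9,0],"rotation":[0,0,0]},{"translation":[0.24,-1,0],"rotation":[0,0,0]}]}}

```text
t: 22.17
eef_pos: [0.4505, -0.0383, 0.3014]
ee_rot: [3.139, -0.001, -1.84]
force: [0.7, -0.1, -0.1]
width: 0.0877
gripper_force: 0.0
```

{"api": "apply_moves", "payload": {"steps": [{"translation":[-0.01,-0.1,0],"rotation":[0,0,0]},{"translation":[-0.04,-0.2,0],"rotation":[0,0,0]},{"translation":[-0.07,-0.32,0],"rotation":[0,0,0]},{"translation":[-0.11,-0.44,0],"rotation":[0,0,0]},{"translation":[-0.15,-0.56,0],"rotation":[0,0,0]},{"translation":[-0.19,-0.68,0],"rotation":[0,0,0]},{"translation":[-0.23,-0.8,0],"rotation":[0,0,0]},{"translation":[-0.27,-0.9,0],"rotation":[0,0,0]},{"translation":[-0.292,-0.974,0],"rotation":[0,0,0]},{"translation":[-0.292,-0.974,0],"rotation":[0,0,0]}]}}

```text
t: 23.0
eef_pos: [0.376, -0.2826, 0.3013]
ee_rot: [3.138, -0.0, -1.842]
force: [0.6, 0.5, -0.0]
width: 0.0877
gripper_force: 0.0
```

Run:
```python
from h import *
np.set_printoptions(precision=4,suppress=True)
s=get_state();c=camera_model("wrist");f=grab_frame("wrist");g=grab_frame("side")
cv2.imwrite("pics/w6.png",np.hstack([cv2.resize(f[150:450,180:480],(400,400)),cv2.resize(g[150:370,200:420],(400,400))]))
print(s['t'],s['eef_pos'],s['ee_rot'],s['force'],s['width'])
print(proj(c,[[.377,-.280,.189]]))
```

```text
23.0 [ 0.376  -0.2826  0.3013] [ 3.1383 -0.0001 -1.8422] [ 0.5501  0.4943 -0.0116] 0.0876857618784621
[[313.9853 247.6111]]
```

View pics/w6.png

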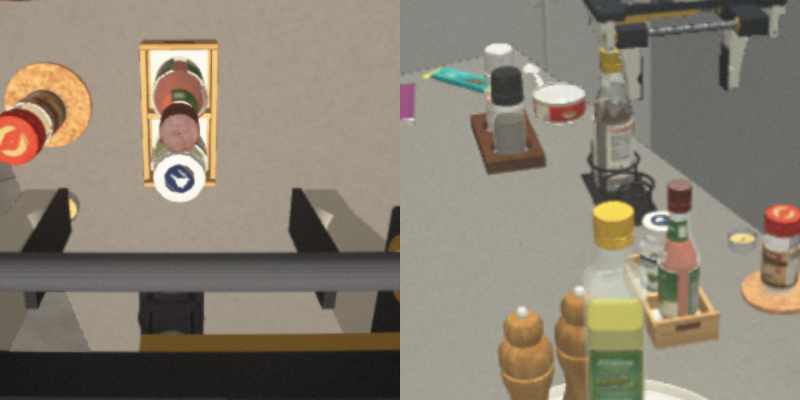

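The wrist view (left half) has the hot sauce cap at frame pixel (315,249), as predicted. The side view (right half) shows the grinder upright in the stand and the red jar upright on the mat.

{"api": "apply_moves", "payload": {"steps": [{"translation":[0,0,0],"rotation":[0,0,0]},{"translation":[0,0,-0.06],"rotation":[0,0,0]},{"translation":[0,0,-0.16],"rotation":[0,0,0]},{"translation":[0,0,-0.28],"rotation":[0,0,0]},{"translation":[0,0,-0.4],"rotation":[0,0,0]},{"translation":[0,0,-0.5],"rotation":[0,0,0]},{"translation":[0,0,-0.6],"rotation":[0,0,0]},{"translation":[0,0,-0.66],"rotation":[0,0,0]},{"translation":[0,0,-0.68],"rotation":[0,0,0]},{"translation":[0,0,-0.68],"rotation":[0,0,0]}]}}

```text
t: 23.93
eef_pos: [0.3771, -0.2796, 0.1321]
ee_rot: [3.139, -0.0, -1.838]
force: [0.4, -1.0, -0.1]
width: 0.0877
gripper_force: 0.0
```

{"api": "apply_moves", "payload": {"steps": [{"translation":[0,0,0],"rotation":[0,0,0]},{"translation":[0,0,0],"rotation":[0,0,0]},{"translation":[0,0,0],"rotation":[0,0,0]},{"translation":[0,0,0],"rotation":[0,0,0]},{"translation":[0,0,0],"rotation":[0,0,0]},{"translation":[0,0,0],"rotation":[0,0,0]},{"translation":[0,0,0],"rotation":[0,0,0]},{"translation":[0,0,0],"rotation":[0,0,0]},{"translation":[0,0,0],"rotation":[0,0,0]},{"translation":[0,0,0],"rotation":[0,0,0]}], "jaw": 1, "newtons": 40}}

```text
t: 24.77
eef_pos: [0.3774, -0.2805, 0.1333]
ee_rot: [3.141, -0.0, -1.839]
force: [-1.4, 1.0, 0.7]
width: 0.034
gripper_force: 39.7
```

{"api": "apply_moves", "payload": {"steps": [{"translation":[0,0,0],"rotation":[0,0,0]},{"translation":[0,0,0],"rotation":[0,0,0]},{"translation":[0,0,0],"rotation":[0,0,0]},{"translation":[0,0,0.02],"rotation":[0,0,0]},{"translation":[0,0,0.04],"rotation":[0,0,0]},{"translation":[0,0,0.06],"rotation":[0,0,0]},{"translation":[0,0,0.08],"rotation":[0,0,0]},{"translation":[0,0,0.1],"rotation":[0,0,0]},{"translation":[0,0,0.1],"rotation":[0,0,0]},{"translation":[0,0,0.1],"rotation":[0,0,0]}]}}

```text
t: 25.6
eef_pos: [0.3779, -0.2805, 0.1587]
ee_rot: [-3.141, 0.0, -1.839]
force: [0.0, 1.1, -3.7]
width: 0.0341
gripper_force: 39.4
```

{"api": "apply_moves", "payload": {"steps": [{"translation":[0,0,0.04],"rotation":[0,0,0]},{"translation":[0,0,0.1],"rotation":[0,0,0]},{"translation":[0,0,0.18],"rotation":[0,0,0]},{"translation":[0,0,0.26],"rotation":[0,0,0]},{"translation":[0,0,0.34],"rotation":[0,0,0]},{"translation":[0,0,0.4],"rotation":[0,0,0]},{"translation":[0,0,0.4],"rotation":[0,0,0]},{"translation":[0,0.02,0.4],"rotation":[0,0,0]},{"translation":[0,0.036,0.4],"rotation":[0,0,0]},{"translation":[0,0.036,0.4],"rotation":[0,0,0]}]}}

```text
t: 26.43
eef_pos: [0.3768, -0.2705, 0.2571]
ee_rot: [3.14, 0.001, -1.839]
force: [-0.2, -0.2, -4.0]
width: 0.0339
gripper_force: 39.4
```

{"api": "apply_moves", "payload": {"steps": [{"translation":[0.01,0.05,0],"rotation":[0,0,0]},{"translation":[0.04,0.14,0],"rotation":[0,0,0]},{"translation":[0.08,0.26,0],"rotation":[0,0,0]},{"translation":[0.12,0.39,0],"rotation":[0,0,0]},{"translation":[0.17,0.52,0],"rotation":[0,0,0]},{"translation":[0.21,0.65,0],"rotation":[0,0,0]},{"translation":[0.25,0.78,0],"rotation":[0,0,0]},{"translation":[0.29,0.9,0],"rotation":[0,0,0]},{"translation":[0.31,0.97,0],"rotation":[0,0,0]},{"translation":[0.32,1,0],"rotation":[0,0,0]}]}}

```text
t: 27.27
eef_pos: [0.4578, -0.0191, 0.2573]
ee_rot: [3.14, -0.001, -1.837]
force: [0.4, -0.4, -3.7]
width: 0.0341
gripper_force: 39.4
```

{"api": "apply_moves", "payload": {"steps": [{"translation":[0,0,-0.02],"rotation":[0,0,0]},{"translation":[0,0,-0.06],"rotation":[0,0,0]},{"translation":[0,0,-0.1],"rotation":[0,0,0]},{"translation":[0,0,-0.14],"rotation":[0,0,0]},{"translation":[0,0,-0.18],"rotation":[0,0,0]},{"translation":[0,0,-0.2],"rotation":[0,0,0]},{"translation":[0,0,-0.2],"rotation":[0,0,0]},{"translation":[0,0,-0.2],"rotation":[0,0,0]},{"translation":[0,0,-0.2],"rotation":[0,0,0]},{"translation":[0,0,-0.2],"rotation":[0,0,0]}]}}

```text
t: 28.1
eef_pos: [0.4581, -0.0215, 0.2089]
ee_rot: [-3.141, 0.001, -1.839]
force: [0.5, -0.9, -3.1]
width: 0.0343
gripper_force: 39.4
```

Run:
```python
from h import *
np.set_printoptions(precision=4,suppress=True)
s=get_state();c=camera_model("wrist");f=grab_frame("wrist");g=grab_frame("side")
cv2.imwrite("pics/w7.png",np.hstack([cv2.resize(f[150:450,180:480],(400,400)),cv2.resize(g[130:330,220:420],(400,400))]))
print(s['t'],s['eef_pos'],s['ee_rot'],s['force'],s['width'])
print(proj(c,[[.458,-.0214,.047],[.4854,-.0718,.006],[.4083,-.0507,.006],[.447,-.0610,.047]]))
```

```text
28.1 [ 0.4581 -0.0215  0.2089] [-3.1406  0.0005 -1.8393] [ 0.51   -0.8974 -3.123 ] 0.03426509466076689
[[315.001  229.6355]
 [277.9282 182.6111]
 [352.4663 182.4757]
 [315.0916 187.9565]]
```

View pics/w7.png

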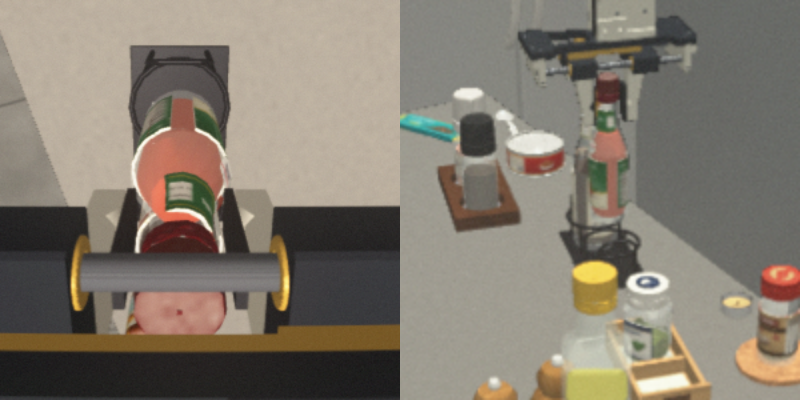

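The wrist view (left half) has the plate corners at frame pixels (278,184) and (352,184), within 2 px of the prediction. The bottle hangs upright over the empty ring, and the side view (right half) agrees.

{"api": "apply_moves", "payload": {"steps": [{"translation":[0,0.004,-0.04],"rotation":[0,0,0]},{"translation":[0,0.004,-0.08],"rotation":[0,0,0]},{"translation":[0,0.004,-0.12],"rotation":[0,0,0]},{"translation":[0,0.004,-0.16],"rotation":[0,0,0]},{"translation":[0,0.004,-0.2],"rotation":[0,0,0]},{"translation":[0,0.004,-0.24],"rotation":[0,0,0]},{"translation":[0,0.004,-0.27],"rotation":[0,0,0]},{"translation":[0,0.004,-0.28],"rotation":[0,0,0]},{"translation":[0,0.004,-0.28],"rotation":[0,0,0]},{"translation":[0,0.004,-0.28],"rotation":[0,0,0]}]}}

```text
t: 29.03
eef_pos: [0.4578, -0.0205, 0.1383]
ee_rot: [3.142, -0.0, -1.839]
force: [-0.6, 0.1, -2.0]
width: 0.034
gripper_force: 39.4
```

{"api": "apply_moves", "payload": {"steps": [{"translation":[0,0,0],"rotation":[0,0,0]},{"translation":[0,0,-0.004],"rotation":[0,0,0]},{"translation":[0,0,-0.008],"rotation":[0,0,0]},{"translation":[0,0,-0.012],"rotation":[0,0,0]},{"translation":[0,0,-0.016],"rotation":[0,0,0]},{"translation":[0,0,-0.018],"rotation":[0,0,0]},{"translation":[0,0,-0.018],"rotation":[0,0,0]},{"translation":[0,0,-0.018],"rotation":[0,0,0]},{"translation":[0,0,-0.018],"rotation":[0,0,0]},{"translation":[0,0,-0.018],"rotation":[0,0,0]}]}}

```text
t: 29.87
eef_pos: [0.4577, -0.0205, 0.1339]
ee_rot: [-3.142, 0.0, -1.839]
force: [-0.0, 0.7, -2.3]
width: 0.0341
gripper_force: 39.4
```

{"api": "apply_moves", "payload": {"steps": [{"translation":[0,0,-0.002],"rotation":[0,0,0]},{"translation":[0,0,-0.004],"rotation":[0,0,0]},{"translation":[0,0,-0.004],"rotation":[0,0,0]},{"translation":[0,0,-0.004],"rotation":[0,0,0]},{"translation":[0,0,-0.004],"rotation":[0,0,0]},{"translation":[0,0,-0.004],"rotation":[0,0,0]},{"translation":[0,0,-0.004],"rotation":[0,0,0]},{"translation":[0,0,-0.004],"rotation":[0,0,0]},{"translation":[0,0,-0.004],"rotation":[0,0,0]},{"translation":[0,0,-0.004],"rotation":[0,0,0]}]}}

```text
t: 30.7
eef_pos: [0.4579, -0.0205, 0.1332]
ee_rot: [-3.141, 0.0, -1.839]
force: [-1.2, 0.5, 5.3]
width: 0.034
gripper_force: 40.0
```

{"api": "apply_moves", "payload": {"steps": [{"translation":[0,0,0],"rotation":[0,0,0]},{"translation":[0,0,0],"rotation":[0,0,0]},{"translation":[0,0,0],"rotation":[0,0,0]},{"translation":[0,0,0],"rotation":[0,0,0]},{"translation":[0,0,0],"rotation":[0,0,0]},{"translation":[0,0,0],"rotation":[0,0,0]},{"translation":[0,0,0],"rotation":[0,0,0]},{"translation":[0,0,0],"rotation":[0,0,0]},{"translation":[0,0,0],"rotation":[0,0,0]},{"translation":[0,0,0],"rotation":[0,0,0]}], "jaw": -1}}

```text
t: 31.53
eef_pos: [0.4576, -0.0205, 0.1328]
ee_rot: [3.142, 0.0, -1.839]
force: [0.3, 0.2, -0.5]
width: 0.0872
gripper_force: 0.0
```

{"api": "apply_moves", "payload": {"steps": [{"translation":[0,0,0.04],"rotation":[0,0,0]},{"translation":[0,0,0.12],"rotation":[0,0,0]},{"translation":[0,0,0.22],"rotation":[0,0,0]},{"translation":[0,0,0.34],"rotation":[0,0,0]},{"translation":[0,0,0.46],"rotation":[0,0,0]},{"translation":[0,0,0.57],"rotation":[0,0,0]},{"translation":[0,0,0.66],"rotation":[0,0,0]},{"translation":[0,0,0.7],"rotation":[0,0,0]},{"translation":[0,-0.03,0.7],"rotation":[0,0,0]},{"translation":[0,-0.066,0.7],"rotation":[0,0,0]}]}}

```text
t: 32.37
eef_pos: [0.4575, -0.0371, 0.3074]
ee_rot: [3.142, 0.001, -1.838]
force: [-0.7, -0.7, 0.1]
width: 0.0878
gripper_force: 0.0
```

{"api": "apply_moves", "payload": {"steps": [{"translation":[0.02,-0.1,0],"rotation":[0,0,0]},{"translation":[0.05,-0.22,0],"rotation":[0,0,0]},{"translation":[0.08,-0.34,0],"rotation":[0,0,0]},{"translation":[0.11,-0.46,0],"rotation":[0,0,0]},{"translation":[0.14,-0.58,0],"rotation":[0,0,0]},{"translation":[0.17,-0.7,0],"rotation":[0,0,0]},{"translation":[0.2,-0.82,0],"rotation":[0,0,0]},{"translation":[0.22,-0.92,0],"rotation":[0,0,0]},{"translation":[0.244,-1,0],"rotation":[0,0,0]},{"translation":[0.244,-1,0],"rotation":[0,0,0]}]}}

```text
t: 33.2
eef_pos: [0.518, -0.2906, 0.3044]
ee_rot: [3.137, -0.001, -1.842]
force: [1.0, -0.2, 0.4]
width: 0.0878
gripper_force: 0.0
```

{"api": "apply_moves", "payload": {"steps": [{"translation":[0,0,0],"rotation":[0,0,0]},{"translation":[0,0,-0.08],"rotation":[0,0,0]},{"translation":[0,0,-0.2],"rotation":[0,0,0]},{"translation":[0,0,-0.34],"rotation":[0,0,0]},{"translation":[0,0,-0.48],"rotation":[0,0,0]},{"translation":[0,0,-0.62],"rotation":[0,0,0]},{"translation":[0,0,-0.76],"rotation":[0,0,0]},{"translation":[0,0,-0.88],"rotation":[0,0,0]},{"translation":[0,0,-0.96],"rotation":[0,0,0]},{"translation":[0,0,-0.96],"rotation":[0,0,0]}]}}

```text
t: 34.03
eef_pos: [0.5145, -0.2855, 0.0625]
ee_rot: [3.132, 0.0, -1.84]
force: [-0.6, 0.5, -0.6]
width: 0.0876
gripper_force: 0.0
```

{"api": "apply_moves", "payload": {"steps": [{"translation":[0,0,0],"rotation":[0,0,0]},{"translation":[0,0,0],"rotation":[0,0,0]},{"translation":[0,0,0],"rotation":[0,0,0]},{"translation":[0,0,0],"rotation":[0,0,0]},{"translation":[0,0,0],"rotation":[0,0,0]},{"translation":[0,0,0],"rotation":[0,0,0]},{"translation":[0,0,0],"rotation":[0,0,0]},{"translation":[0,0,0],"rotation":[0,0,0]},{"translation":[0,0,0],"rotation":[0,0,0]},{"translation":[0,0,0],"rotation":[0,0,0]}], "jaw": 1, "newtons": 20}}

```text
t: 34.87
eef_pos: [0.5188, -0.2871, 0.0683]
ee_rot: [-3.141, -0.0, -1.839]
force: [-0.6, 1.3, 6.0]
width: 0.0441
gripper_force: 20.0
```

{"api": "apply_moves", "payload": {"steps": [{"translation":[0,0,0.04],"rotation":[0,0,0]},{"translation":[0,0,0.12],"rotation":[0,0,0]},{"translation":[0,0,0.22],"rotation":[0,0,0]},{"translation":[0,0,0.32],"rotation":[0,0,0]},{"translation":[0,0,0.42],"rotation":[0,0,0]},{"translation":[0,0,0.48],"rotation":[0,0,0]},{"translation":[0,0,0.5],"rotation":[0,0,0]},{"translation":[0,0,0.5],"rotation":[0,0,0]},{"translation":[0,0,0.5],"rotation":[0,0,0]},{"translation":[0,0,0.5],"rotation":[0,0,0]}]}}

```text
t: 35.7
eef_pos: [0.5177, -0.2866, 0.1912]
ee_rot: [3.139, 0.0, -1.84]
force: [-0.9, -0.5, -1.7]
width: 0.0443
gripper_force: 20.0
```

{"api": "apply_moves", "payload": {"steps": [{"translation":[-0.03,0.0,0],"rotation":[0,0,0]},{"translation":[-0.1,0.01,0],"rotation":[0,0,0]},{"translation":[-0.19,0.01,0],"rotation":[0,0,0]},{"translation":[-0.29,0.02,0],"rotation":[0,0,0]},{"translation":[-0.39,0.02,0],"rotation":[0,0,0]},{"translation":[-0.48,0.028,0],"rotation":[0,0,0]},{"translation":[-0.54,0.028,0],"rotation":[0,0,0]},{"translation":[-0.564,0.028,0],"rotation":[0,0,0]},{"translation":[-0.564,0.028,0],"rotation":[0,0,0]},{"translation":[-0.564,0.028,0],"rotation":[0,0,0]}]}}

```text
t: 36.53
eef_pos: [0.3781, -0.2803, 0.1929]
ee_rot: [-3.141, -0.0, -1.839]
force: [0.9, 0.4, -1.3]
width: 0.0433
gripper_force: 20.0
```

{"api": "apply_moves", "payload": {"steps": [{"translation":[0,0,-0.04],"rotation":[0,0,0]},{"translation":[0,0,-0.1],"rotation":[0,0,0]},{"translation":[0,0,-0.16],"rotation":[0,0,0]},{"translation":[0,0,-0.22],"rotation":[0,0,0]},{"translation":[0,0,-0.26],"rotation":[0,0,0]},{"translation":[0,0,-0.26],"rotation":[0,0,0]},{"translation":[0,0,-0.26],"rotation":[0,0,0]},{"translation":[0,0,-0.26],"rotation":[0,0,0]},{"translation":[0,0,-0.26],"rotation":[0,0,0]},{"translation":[0,0,-0.26],"rotation":[0,0,0]}]}}

```text
t: 37.37
eef_pos: [0.3782, -0.2801, 0.1284]
ee_rot: [-3.14, -0.0, -1.839]
force: [-0.5, -0.0, -1.2]
width: 0.0442
gripper_force: 20.0
```

Run:
```python
from h import *
np.set_printoptions(precision=4,suppress=True)
s=get_state();c=camera_model("wrist");f=grab_frame("wrist");g=grab_frame("side")
cv2.imwrite("pics/w8.png",np.hstack([cv2.resize(f[150:450,180:480],(400,400)),cv2.resize(g[130:350,220:440],(400,400))]))
print(s['t'],s['eef_pos'],s['ee_rot'],s['force'],s['width'])
u=np.array([.264,.964]);v=np.array([.964,-.264]);C=np.array([.378,-.280])
print(proj(c,[np.r_[C-.039*u+k*.038*v,.038] for k in(1,-1)]+[np.r_[C+k*.032*v,.029] for k in (1,-1)]))
```

```text
37.3667 [ 0.3782 -0.2801  0.1284] [-3.1403 -0.     -1.8392] [-0.5171 -0.0086 -1.2142] 0.04422049836402078
[[264.6716 203.8524]
 [365.6248 203.724 ]
 [275.8949 249.3469]
 [354.5227 249.2743]]
```

View pics/w8.png

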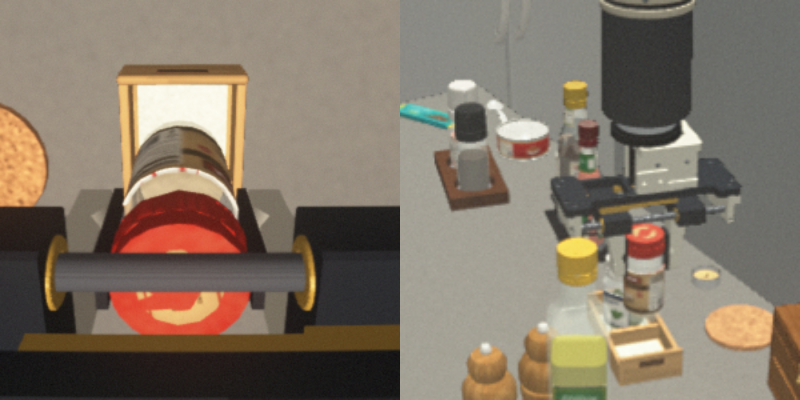

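The wrist view (left half) has the tray's end-wall corners at frame pixels (269,199) and (366,199), so the cell lies about 2–3 mm towards -x, -y. The jar is upright above the empty cell, and the side view (right half) shows the hot sauce in the caddy.

{"api": "apply_moves", "payload": {"steps": [{"translation":[-0.01,-0.01,-0.02],"rotation":[0,0,0]},{"translation":[-0.01,-0.01,-0.05],"rotation":[0,0,0]},{"translation":[-0.01,-0.01,-0.08],"rotation":[0,0,0]},{"translation":[-0.01,-0.01,-0.12],"rotation":[0,0,0]},{"translation":[-0.01,-0.01,-0.16],"rotation":[0,0,0]},{"translation":[-0.01,-0.01,-0.2],"rotation":[0,0,0]},{"translation":[-0.01,-0.01,-0.22],"rotation":[0,0,0]},{"translation":[-0.01,-0.01,-0.228],"rotation":[0,0,0]},{"translation":[-0.01,-0.01,-0.228],"rotation":[0,0,0]},{"translation":[-0.01,-0.01,-0.228],"rotation":[0,0,0]}]}}

```text
t: 38.3
eef_pos: [0.3752, -0.2826, 0.0709]
ee_rot: [3.142, -0.0, -1.839]
force: [0.2, 1.4, -1.1]
width: 0.0442
gripper_force: 20.0
```

{"api": "apply_moves", "payload": {"steps": [{"translation":[0,0,-0.004],"rotation":[0,0,0]},{"translation":[0,0,-0.008],"rotation":[0,0,0]},{"translation":[0,0,-0.012],"rotation":[0,0,0]},{"translation":[0,0,-0.016],"rotation":[0,0,0]},{"translation":[0,0,-0.02],"rotation":[0,0,0]},{"translation":[0,0,-0.022],"rotation":[0,0,0]},{"translation":[0,0,-0.022],"rotation":[0,0,0]},{"translation":[0,0,-0.022],"rotation":[0,0,0]},{"translation":[0,0,-0.022],"rotation":[0,0,0]},{"translation":[0,0,-0.022],"rotation":[0,0,0]}]}}

```text
t: 39.13
eef_pos: [0.3753, -0.2827, 0.0662]
ee_rot: [-3.141, -0.0, -1.839]
force: [-2.5, 1.3, 9.7]
width: 0.0439
gripper_force: 20.0
```

Contact came at the expected height, so I release, rise and move clear.

{"api": "apply_moves", "payload": {"steps": [{"translation":[0,0,0],"rotation":[0,0,0]},{"translation":[0,0,0],"rotation":[0,0,0]},{"translation":[0,0,0],"rotation":[0,0,0]},{"translation":[0,0,0],"rotation":[0,0,0]},{"translation":[0,0,0],"rotation":[0,0,0]},{"translation":[0,0,0],"rotation":[0,0,0]},{"translation":[0,0,0],"rotation":[0,0,0]},{"translation":[0,0,0],"rotation":[0,0,0]},{"translation":[0,0,0],"rotation":[0,0,0]},{"translation":[0,0,0],"rotation":[0,0,0]}], "jaw": -1}}

```text
t: 39.97
eef_pos: [0.3751, -0.2825, 0.0653]
ee_rot: [3.142, -0.0, -1.839]
force: [0.0, 0.2, 0.4]
width: 0.0877
gripper_force: 0.0
```

{"api": "apply_moves", "payload": {"steps": [{"translation":[0,0,0.04],"rotation":[0,0,0]},{"translation":[0,0,0.12],"rotation":[0,0,0]},{"translation":[0,0,0.24],"rotation":[0,0,0]},{"translation":[0,0,0.38],"rotation":[0,0,0]},{"translation":[0,0,0.52],"rotation":[0,0,0]},{"translation":[0,0,0.66],"rotation":[0,0,0]},{"translation":[0,0,0.8],"rotation":[0,0,0]},{"translation":[0,0,0.9],"rotation":[0,0,0]},{"translation":[0,0,0.96],"rotation":[0,0,0]},{"translation":[0,0,0.96],"rotation":[0,0,0]}]}}

```text
t: 40.8
eef_pos: [0.3765, -0.2833, 0.3092]
ee_rot: [-3.135, -0.001, -1.839]
force: [0.3, -0.4, -0.4]
width: 0.0875
gripper_force: 0.0
```

{"api": "apply_moves", "payload": {"steps": [{"translation":[0.1,0,0],"rotation":[0,0,0]},{"translation":[0.2,0,0],"rotation":[0,0,0]},{"translation":[0.3,0,0],"rotation":[0,0,0]},{"translation":[0.4,0,0],"rotation":[0,0,0]},{"translation":[0.5,0,0],"rotation":[0,0,0]},{"translation":[0.6,0,0],"rotation":[0,0,0]},{"translation":[0.7,0,0],"rotation":[0,0,0]},{"translation":[0.8,0,0],"rotation":[0,0,0]},{"translation":[0.8,0,0],"rotation":[0,0,0]},{"translation":[0.8,0,0],"rotation":[0,0,0]}]}}

```text
t: 41.63
eef_pos: [0.5756, -0.2821, 0.303]
ee_rot: [3.138, 0.0, -1.839]
force: [0.1, 0.3, -0.1]
width: 0.0876
gripper_force: 0.0
```

Run:
```python
from h import *
s=get_state();g=grab_frame("side");cv2.imwrite("pics/end.png",cv2.resize(g[140:380,200:460],None,fx=2.4,fy=2.4))
print(s['t'],s['eef_pos'])
```

```text
41.6333 [ 0.57560083 -0.28213313  0.30299094]
```

View pics/end.png

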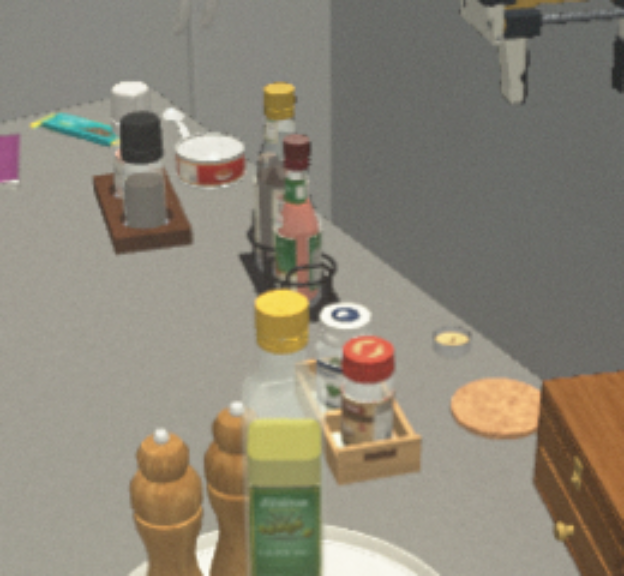

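All six condiments stand upright in their own places: the grinder at crop (142,170), the hot sauce at (297,220) and the red jar at (368,390). The mat is empty and the gripper is clear.

```bash
python3 -c "from station import *;print(job_done())"
```

```text
the job is handed in; nothing more can be done
None
```

The job is handed in at about 42 s: the pepper grinder is in the salt-and-pepper stand, the hot sauce in the sauce caddy and the red-capped jar in the spice tray, all upright with nothing knocked over; no verdict was returned.

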